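# Snap the rotor onto the mini-centrifuge's hub and hold it pressed

### The job

Fold the mini-centrifuge's half-open lid back until it stands straight up and stays there, then take the loose rotor by its knob and push it down onto the drive hub until it clicks, and keep pressing until it sits fully home on the hub's flange. Finish while still gripping the knob and pressing the rotor down with a steady push of about 10 N: do not let go at the end, and leave the jar, the bottle and the beaker where they stand.

Things in the scene. Friction and masses are not known exactly. Their poses are not given: they have to be found in the camera images.
- centrifuge: White bench mini-centrifuge, fixed: housing 160 (x) x 185 (y) mm, deck 45 mm above the bench. Origin at bench level straight under the drive hub; z up. Housing spans y -80 to +105 mm; on its +y side stands a hinge wall (y 91 to 105 mm, 150 mm long in x, top 100 mm above the bench). The lid's hinge line is parallel to x at y = +98 mm, 105 mm above the bench.
- hub: Top face of the steel hub flange (46 mm across, 51 mm above the bench), on the vertical hub axis. The drive stud rises from it: 19 mm across, 19 mm tall, top 6 mm tapered to 7 mm. Three sprung detent balls stick 3.5 mm out of the stud, centres 7.9 mm above this face. Hidden from above until the lid is opened.
- lid (a joint): Angle of the lid in rad: 0 = closed (level, over the hub), 1.571 = standing straight up, limit 2.3. It starts at about 0.5 to 0.9. Stiff friction hinge that stays where it is left; about 2 N at the free edge moves it.
- lid_edge (a point): Middle of the lid's free edge. The lid is a flat grey plate 140 mm wide (along the centrifuge's x), 150 mm from hinge to free edge, 5 mm thick; this point is in its mid-thickness. The lid's free edge lies towards the centrifuge's -y when closed and swings up and back towards +y as it opens.
- rotor: Loose aluminium rotor, about 0.12 kg, 54 mm tall, standing upright on the bench, z up. Origin: centre of its underside. Hub tube 40 mm across (height 0-20 mm), disc 70 mm across with six dark wells (20-30 mm), knob on top. Bore from below 20 mm deep, mouth 22 mm across. Home when this origin is at the hub origin, underside resting on the flange.
- rotor_knob (a point): Centre of the rotor's knob, 42 mm above its underside: an upright cylinder 24 mm across, 30 to 54 mm above the underside; grip it here from above. Pushed onto the stud, the rotor meets the detents with its underside about 12 mm above the flange; the push peaks at 9 to 12 N, drops at about 8 mm (click), and the springs then draw the rotor down to the flange.
- jar: Bystander: squat white plastic jar, 60 mm across, 65 mm tall. Origin at the centre of its underside.
- amber: Bystander: amber glass bottle, 60 mm across, 140 mm tall. Origin at the centre of its underside.
- beaker: Bystander: glass beaker, 80 mm across, 95 mm tall. Origin at the centre of its underside.
Things that resemble listed ones, but are neither listed nor needed, are in the scene too. Leave any brown or red look-alike of the rotor alone.

How it is judged:
By the outcome, as a careful person would: the job done as asked, in the order asked, and still so for the second after the job is handed in, while the arm keeps its last pose, push and grip.
It also fails if it takes over 61 s, if anything falls off the work surface, if the arm or the gripper's body presses on something with over 40 N, if the wrist force passes 120 N, or if a joint passes its speed limit or range.

### The arm

A 6-joint arm with a two-finger parallel gripper is mounted at the origin on the work surface. World frame = base frame: x ahead of the robot, y to its left, z up, the work surface at z = 0. Lengths are in m, angles in rad, forces in N, time in s.
With the tool pointing down it reaches from about 0.325 to 0.775 m from the base axis. Payload 9.3 kg.
Tool frame: the origin (TCP) lies between the finger pads; the fingertips stand bot.finger_overhang ahead of it and the grasp point (between the pads) lies 3 mm ahead of it (bot.finger_overhang is the distance from the TCP to the fingertips, in m); z points along the fingers, y is the line along which they close (so a half turn about z gives the same grasp; the last joint's range is limited). The gripper opens to 85 mm and grips with 20 to 120 N. Pads are 22 mm wide; open, the fingers measure 114 mm over their backs; the gripper's body (76 mm by 85 mm) begins 54 mm behind the grasp point. The pads swing forward as they close: fully open they stand 13 mm farther back than shut.
Start: joints at [1.16, 0.259, 0.021, 1.334, 0, 1.418], TCP at [0.14, 0.532, 0.253] pointing down, gripper open.
Joint ranges: [-3.04, 3.04], [-0.91, 1.82], [-1.04, 1.36], [-1.92, 1.95], [-1.52, 1.45], [-3.14, 3.14]. Speed limits (rad/s): [2.22, 2.22, 2.79, 3.14, 3.14, 3.14].

### API

Orientations are given as a rotation vector (axis times angle).
In Python, from cell import bot, imaging, workorder, find_in, silhouettes gives the robot as it stands.
- The arm moves only by the tool move_arm, never from a script. Its argument "deltas" is a list of rows, each a list of 4 numbers: the shift along the tool's x, y, z in units of 0.12 m (1.0 is 0.12 m), then the turn about the tool's z in units of 180 degrees (1.0 is 180 degrees). In form: [[tx, ty, tz, turn], ...]. A call has 1 to 12 rows; each row is the pose to reach, as a shift and turn from the pose commanded when the call began, along the tool's axes at that moment, turning the shorter way round; what a row does not reach only later rows make up. A row lasts 1/12 s, in which the tool goes at most 41.7 mm and 7.16 degrees, less where a joint would pass 70% of its speed; a pose out of reach is approached as far as the arm can. A call with a number of a shift or a turn outside -1 to 1 is refused whole. A call with a gripper value outside its range is refused whole. "claw" is the opening, from 0 (shut) to 1 (fully open), set as the call begins (left out, the last holds). The fingers move at their own pace and stop on an object; "force" is the grip in N (left out, the last holds). Time passes only in rows, so rows that repeat a pose let the fingers close. It gives the time, the measured TCP pose, the force, the opening and the grip force at its end, in the units of the state.
- bot.get_state(): the state, without advancing time (a new reading comes with each control period).
- imaging.capture(name): name is "scene" or "side" or "wrist"; returns a dict with "color" (384x512x3 uint8, red, green, blue), "range_z" (384x512 float32, m along the optical axis (not along the pixel's ray), 0 where there is no reading), "mtx" (3x3 intrinsics, pixels), "view" (4x4, takes a point from world to camera coordinates). Camera axes: x right, y up, looking along -z (the intrinsics and any distortion apply to the point x, -y, -z); pixel columns grow to the right and rows downward; lengths in m; the calibration is good to about 2 mm. The wrist camera is an equidistant fisheye: a pixel r from the principal point sees the ray r / f radians off the axis. A picture is of the moment at which its call begins.
- workorder.finish_job(): hands the job in; it is judged then, once.
Trained networks look in the newest picture that a camera, given by its name, has taken for a name from the list of things; names that differ only in an ending like _2 or _b are one class to them, and where a whole thing is asked for, a point or a joint stands for the part that bears it (a point fixed in the world has none). Each returns a list of dicts, best first, with "conf" (0 to 1); they miss things now and then, are a little off and sometimes report something else, mostly with a low value. They report only what shows in the picture. A call takes as long as a camera call. They do not tell look-alikes from the thing itself.
- find_in(camera, query): "centre" ([column, row] in pixels, amid what is visible of it).
- silhouettes(camera, query): "mask" (384x512 bool, what is visible of it) and "centre" ([column, row] in pixels, amid what is visible of it).
The state is a dict: "t": time; "qpos": joint angles; "qd": joint speeds; "effort": joint torques, N m; "tcp_pos": TCP position; "orientation": TCP orientation; "force": force on the tool from outside, world axes, zero at the start; "wrist_torque": the same for the moment, N m; "opening": opening from 0.0 (shut) to 1.0 (fully open); "grip_force": force on a finger pad.
Only numpy, scipy, OpenCV 4.12 (cv2) and the standard library are available. Lean on these libraries where they do the work, as an engineer would, in place of code of your own. Each camera call takes 0.05 s, during which the arm holds its last target. There are 200 camera calls.

## Working session

There is one attempt and no reset: what is moved stays moved. The work goes in short steps, Python scripts to look and compute and a tool call to move; the robot and the scene stay as the last step left them, time stands still between calls to the robot, and variables do not carry over. Pictures are saved under pics/ and viewed, at most 10 in all, crops included, and the job is handed in when it is done.

Besides the shell and the picture viewer there is one more tool, called after ">>>" in YAML: its name, and indented under it one key for each argument. move_arm: Moves the arm, as the interface text tells. Its arguments: {"type":"object","properties":{"deltas":{"type":"array"},"claw":{"type":"number"},"force":{"type":"number"}},"required":["deltas"]}

```bash
mkdir -p pics; ls; python3 - <<'E'
from cell import bot, imaging, workorder, find_in, silhouettes
import cv2,numpy as np
print(bot.finger_overhang,bot.get_state())
a=imaging.capture("scene");b=imaging.capture("side")
cv2.imwrite("pics/a.png",np.vstack([a["color"],])[:,:,::-1]);cv2.imwrite("pics/b.png",b["color"][:,:,::-1])
for n,c in(("scene",a),("side",b)):
  V=np.linalg.inv(c["view"]);K=c["mtx"];print(n,V[:3,3].round(3))
  for q in["centrifuge","hub","lid","lid_edge","rotor","rotor_knob","jar","amber","beaker"]:
    for d in find_in(n,q)[:3]:
      u,v=d["centre"];z=c["range_z"][int(v),int(u)]
      p=np.array([(u-K[0,2])/K[0,0]*z,-(v-K[1,2])/K[1,1]*z,-z,1])
      print(q,round(d["conf"],2),np.round([u,v]),(V@p)[:3].round(3))
E
```

```text
pics
0.022 {'t': 0.0, 'qpos': array([1.16040275e+00, 2.59183840e-01, 2.07423847e-02, 1.33369777e+00,
       1.84031765e-05, 1.41822855e+00]), 'qd': array([ 0.00146495, -0.00072406, -0.00091508, -0.00087836,  0.00132338,
       -0.00108495]), 'effort': array([-1.52825440e-03, -5.55641198e+01,  3.44531751e+01,  1.36779615e-02,
       -3.17621743e-04,  2.78711028e-06]), 'tcp_pos': array([0.14011619, 0.53158476, 0.25266306]), 'orientation': array([-4.03820728e-01, -3.11513634e+00,  2.01812328e-03]), 'force': array([-0.20902973,  0.13064567, -0.31201049]), 'wrist_torque': array([-0.00274166,  0.00353162, -0.0378913 ]), 'grip_force': 0.0, 'opening': 0.9960344183846253}
scene [ 1.11  -0.725  0.7  ]
centrifuge 0.56 [299. 174.] [0.594 0.136 0.045]
lid 0.75 [296. 145.] [0.595 0.107 0.164]
lid_edge 0.91 [303. 146.] [0.593 0.148 0.142]
rotor 0.95 [244. 242.] [ 0.646 -0.203  0.032]
rotor 0.95 [270. 224.] [ 0.654 -0.101  0.028]
rotor 0.6 [249. 279.] [ 0.734 -0.29   0.032]
rotor_knob 0.93 [286. 257.] [ 0.76  -0.177  0.029]
rotor_knob 0.8 [243. 240.] [ 0.641 -0.202  0.036]
rotor_knob 0.73 [253. 275.
[... 185 characters left out ...]
0.449 -0.39   0.093]
beaker 0.4 [298. 144.] [0.58  0.139 0.148]
side [0.295 0.633 0.798]
centrifuge 0.82 [226. 248.] [0.552 0.181 0.125]
centrifuge 0.74 [258. 172.] [ 0.632 -0.179  0.029]
lid 0.9 [223. 234.] [0.573 0.157 0.136]
lid_edge 0.94 [219. 229.] [0.584 0.152 0.14 ]
rotor 0.73 [221. 163.] [ 0.744 -0.157  0.041]
rotor 0.63 [259. 170.] [ 0.63  -0.184  0.034]
rotor 0.6 [239. 193.] [ 0.645 -0.072  0.027]
rotor_knob 0.66 [245. 145.] [ 0.715 -0.268  0.04 ]
rotor_knob 0.63 [240. 190.] [ 0.641 -0.071  0.044]
rotor_knob 0.56 [255. 172.] [ 0.64  -0.177  0.028]
jar 0.62 [305. 188.] [ 0.473 -0.148  0.051]
amber 0.86 [298. 136.] [ 0.561 -0.332  0.081]
beaker 0.64 [347. 147.] [ 0.407 -0.337  0.084]
```

```bash
python3 - <<'E'
import cv2
a=cv2.imread("pics/a.png");b=cv2.imread("pics/b.png")
cv2.imwrite("pics/a2.png",cv2.resize(a[90:310,110:400],None,fx=2.7,fy=2.7,interpolation=2))
cv2.imwrite("pics/b2.png",cv2.resize(b[100:320,120:400],None,fx=2.7,fy=2.7,interpolation=2))
E
```

```text
(no output)
```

View pics/a2.png

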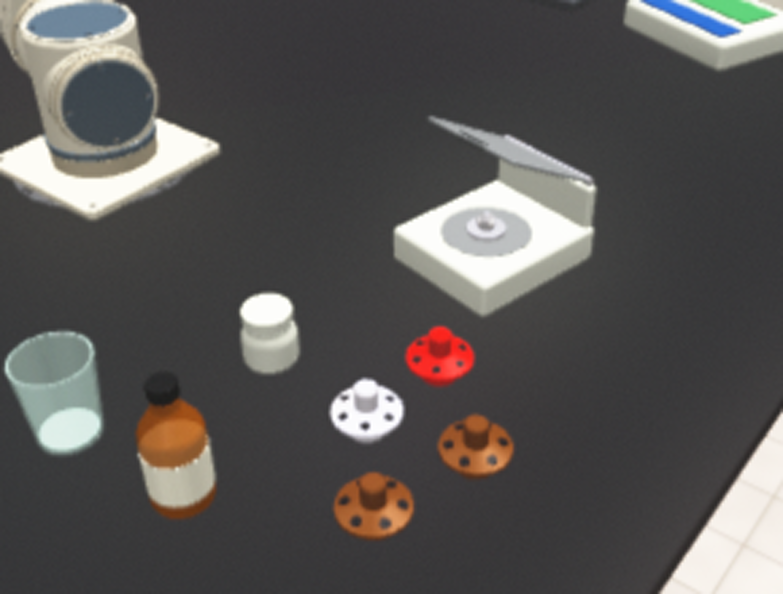

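View pics/b2.png

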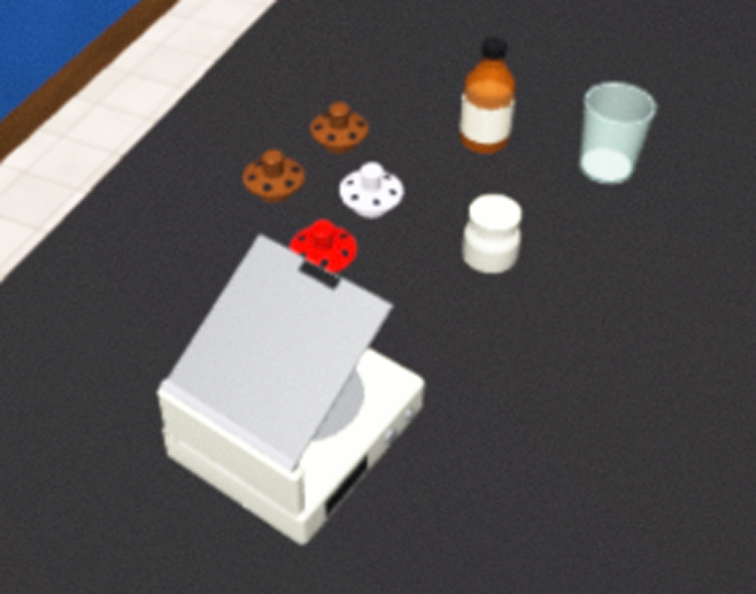

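```bash
cat > h.py <<'E'
from cell import bot, imaging, workorder, find_in, silhouettes
import cv2,numpy as np
from scipy.spatial.transform import Rotation as R
def cloud(c):
    v,u=np.mgrid[:384,:512];z=c["range_z"];K=c["mtx"]
    p=np.stack([(u-K[0,2])/K[0,0]*z,-(v-K[1,2])/K[1,1]*z,-z,np.ones_like(z)],-1)
    return (p@np.linalg.inv(c["view"]).T)[...,:3]
def ray(c,uv):
    K=c["mtx"];V=np.linalg.inv(c["view"])
    d=V[:3,:3]@np.array([(uv[0]-K[0,2])/K[0,0],-(uv[1]-K[1,2])/K[1,1],-1]);return V[:3,3],d/np.linalg.norm(d)
def tri(rs):
    A=sum(np.eye(3)-np.outer(d,d) for o,d in rs);b=sum((np.eye(3)-np.outer(d,d))@o for o,d in rs)
    return np.linalg.solve(A,b)
E
python3 - <<'E'
from h import *
a=imaging.capture("scene");b=imaging.capture("side")
print("knobtop tri",tri([ray(a,(245.6,232.8)),ray(b,(257.8,163))]))
ca,cb=cloud(a),cloud(b)
for n,C,I in(("scene",ca,a),("side",cb,b)):
  m=(np.linalg.norm(C[...,:2]-[.64,-.19],axis=-1)<.06)&(C[...,2]>.015)&(I["range_z"]>0)
  P=C[m];c=I["color"][m].astype(int);s=(c.max(1)-c.min(1))<50;P=P[s]
  for lo,hi in((.02,.036),(.036,.048),(.048,.07)):
    Q=P[(P[:,2]>lo)&(P[:,2]<hi)];print(n,lo,len(Q),Q.mean(0).round(4),Q.min(0).round(3),Q.max(0).round(3))
# lid
for n,C in(("scene",ca),("side",cb)):
  P=C.reshape(-1,3);P=P[(P[:,2]>.11)&(P[:,2]<.26)&(np.linalg.norm(P[:,:2]-[.6,.14],axis=1)<.16)]
  m=P.mean(0)
  for _ in range(4):
    w=np.linalg.svd(P-m)[2] if len(P)<4000 else np.linalg.eigh(np.cov((P-m).T))[1][:,::-1].T
    nn=w[2]*np.sign(w[2][2]);r=(P-m)@nn;P=P[abs(r)<.006];m=P.mean(0)
  h=np.array([-nn[1],nn[0],0]);h/=np.linalg.norm(h);up=np.cross(nn,h);up*=np.sign(up[2])
  print(n,len(P),"c",m.round(4),"n",nn.round(3),"hinge dir",h.round(3),"yaw",np.degrees(np.arctan2(h[1],h[0])),"ang",np.arccos(nn[2]))
  print("along hinge",np.percentile(P@h,[.5,99.5]),"up",np.percentile(P@up,[.5,99.5]),"upvec",up)
# hub stud
P=ca.reshape(-1,3);Q=P[(P[:,2]>.06)&(P[:,2]<.08)&(np.linalg.norm(P[:,:2]-[.585,.1],axis=1)<.08)]
print("stud",len(Q),Q.mean(0),Q.min(0),Q.max(0))
# housing deck
D=P[(abs(P[:,2]-.045)<.004)&(np.linalg.norm(P[:,:2]-[.585,.1],axis=1)<.2)]
r=cv2.minAreaRect((D[:,:2]*1000).astype(np.float32));print("deck",r,len(D))
print(ca[172,290],"rows cols stud nbhd");
E
```

```text
knobtop tri [ 0.63860076 -0.18942696  0.05225713]
scene 0.02 335 [ 0.6464 -0.1981  0.0268] [ 0.605 -0.227  0.02 ] [ 0.676 -0.157  0.036]
scene 0.036 30 [ 0.6457 -0.1983  0.0417] [ 0.634 -0.204  0.036] [ 0.653 -0.188  0.048]
scene 0.048 57 [ 0.6421 -0.1935  0.0528] [ 0.628 -0.204  0.048] [ 0.652 -0.181  0.056]
side 0.02 232 [ 0.6359 -0.1814  0.026 ] [ 0.604 -0.225  0.02 ] [ 0.675 -0.155  0.036]
side 0.036 26 [ 0.6389 -0.1828  0.0409] [ 0.629 -0.189  0.036] [ 0.651 -0.178  0.047]
side 0.048 38 [ 0.6392 -0.1881  0.0519] [ 0.629 -0.201  0.048] [ 0.65  -0.178  0.055]
scene 333 c [0.5872 0.1311 0.1512] n [0.103 0.466 0.879] hinge dir [-0.977  0.215  0.   ] yaw 167.59329661320064 ang 0.49748735933592236
along hinge [-0.60454003 -0.46614701] up [-0.24007412 -0.08987075] upvec [-0.18880647 -0.85826229  0.47721898]
side 3675 c [0.5765 0.1463 0.1442] n [0.102 0.479 0.872] hinge dir [-0.978  0.208  0.   ] yaw 168.0113909800347 ang 0.5122130986502706
along hinge [-0.60527416 -0.46716095] up [-0.2323205  -0.08656147] upvec [-0.18105921 -0.85265009  0.49010752]
stud 24 [0.57463172 0.10996402 0.0655389 ] [0.56692224 0.1038134  0.06041999] [0.58373765 0.11712753 0.07048847]
deck ((573.5698852539062, 69.26895141601562), (296.4609680175781, 183.77880859375), 88.01668548583984) 1416
[0.5764072  0.10910817 0.06070562] rows cols stud nbhd
```

```bash
cat >> h.py <<'E'
ex=np.array([.9782,-.2079,0]);ey=np.array([.2079,.9782,0]);hub=np.array([.573,.1125,.051])
def plan(p,ydir=None):
    "shift (tool units) and turn to TCP target p, tool y along ydir"
    s=bot.get_state();r=R.from_rotvec(s["orientation"]).as_matrix()
    d=r.T@(np.array(p)-s["tcp_pos"])/.12;t=0
    if ydir is not None:
        y=r.T@ydir;t=-np.arctan2(y[0],y[1])/np.pi;t=(t+.5)%1-.5
    print("shift",d.round(3),"turn",round(t,3),"q",s["qpos"].round(2),"t",s["t"]);return s,r
E
python3 - <<'E'
from h import *
e=hub+ey*(.098-.131-.035);e[2]=.177
s,r=plan(e,ex);print(e,r.round(3));plan(e,ey)
E
```

```text
shift [-4.406 -3.025  0.636] turn 0.485 q [1.16 0.26 0.02 1.33 0.   1.42] t 1.1
[0.5588628 0.0459824 0.177    ] [[-0.967  0.255  0.   ]
 [ 0.255  0.967  0.   ]
 [ 0.     0.    -1.   ]]
shift [-4.406 -3.025  0.636] turn -0.015 q [1.16 0.26 0.02 1.33 0.   1.42] t 1.1
```

>>> move_arm:
  deltas:
    - [-0.3,-0.2,0,-0.015]
    - [-0.6,-0.4,0,-0.015]
    - [-0.9,-0.6,0,-0.015]
    - [-0.95,-0.65,0,-0.015]
  claw: 0

```text
t: 1.43
tcp_pos: [0.2327, 0.4245, 0.2534]
orientation: [0.333, 3.123, -0.001]
force: [0.8, 0.5, -0.5]
opening: 0.455
grip_force: 0.0
```

>>> move_arm:
  deltas:
    - [-0.3,-0.2,0,0]
    - [-0.6,-0.4,0,0]
    - [-0.9,-0.6,0,0]
    - [-0.95,-0.65,0,0]

```text
t: 1.77
tcp_pos: [0.3285, 0.3243, 0.2533]
orientation: [0.334, 3.122, -0.001]
force: [-0.4, 0.2, -0.3]
opening: -0.001
grip_force: 0.0
```

>>> move_arm:
  deltas:
    - [-0.3,-0.2,0,0]
    - [-0.6,-0.4,0,0]
    - [-0.9,-0.6,0,0]
    - [-0.95,-0.65,0,0]

```text
t: 2.1
tcp_pos: [0.4241, 0.224, 0.2531]
orientation: [0.335, 3.122, -0.001]
force: [0.0, 1.0, -0.3]
opening: -0.003
grip_force: 0.0
```

>>> move_arm:
  deltas:
    - [-0.3,-0.2,0,0]
    - [-0.6,-0.4,0,0]
    - [-0.9,-0.6,0,0]
    - [-0.95,-0.65,0,0]
    - [-0.95,-0.65,0,0]

```text
t: 2.52
tcp_pos: [0.518, 0.1244, 0.2526]
orientation: [-0.336, -3.123, 0.001]
force: [-0.4, -0.4, -0.9]
opening: -0.003
grip_force: 0.0
```

```bash
python3 - <<'E'
from h import *
e=hub+ey*(.098-.131-.035);e[2]=.177
s,r=plan(e,ey);print(s["tcp_pos"],s["force"],s["opening"])
E
```

```text
shift [-0.472 -0.566  0.63 ] turn -0.002 q [ 0.08  0.23 -0.02  1.32 -0.    0.29] t 2.5167
[0.51803781 0.12438465 0.25255962] [-0.40938411 -0.41177993 -0.90750871] -0.0027100267020497447
```

>>> move_arm:
  deltas:
    - [-0.25,-0.28,0,0]
    - [-0.47,-0.57,0,0]
    - [-0.47,-0.57,0.3,0]
    - [-0.47,-0.57,0.63,0]
    - [-0.47,-0.57,0.63,0]
    - [-0.47,-0.57,0.63,0]

```text
t: 3.02
tcp_pos: [0.5554, 0.0491, 0.177]
orientation: [-0.329, -3.12, -0.0]
force: [0.9, -0.0, 1.4]
opening: -0.0
grip_force: 0.0
```

```bash
python3 - <<'E'
from h import *
s=bot.get_state();print(s["tcp_pos"],s["force"])
a=imaging.capture("scene")["color"];b=imaging.capture("side")["color"]
f=lambda x:cv2.resize(x[60:260,180:380,::-1],None,fx=2,fy=2,interpolation=2)
cv2.imwrite("pics/c.png",np.hstack([f(a),cv2.resize(b[130:330,150:350,::-1],None,fx=2,fy=2,interpolation=2)]))
E
```

```text
[0.55537973 0.04912328 0.17699849] [ 0.87866495 -0.02182284  1.36509977]
```

View pics/c.png

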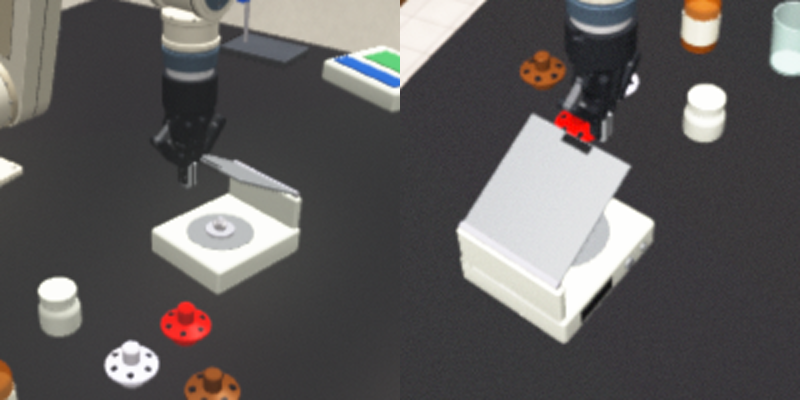

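>>> move_arm:
  deltas:
    - [0,0,0,0.25]
    - [0,0,0,0.5]
    - [0,0,0,0.5]
    - [0,0,0,0.5]
    - [0,0,0,0.5]
    - [0,0,0,0.5]
    - [0,0,0,0.5]
    - [0,0,0,0.5]
    - [0,0,0,0.5]
    - [0,0,0,0.5]
    - [0,0,0,0.5]
    - [0,0,0,0.5]

```text
t: 4.12
tcp_pos: [0.5579, 0.0491, 0.1808]
orientation: [2.374, 2.053, 0.005]
force: [-0.2, 0.2, -0.1]
opening: -0.001
grip_force: 0.0
```

```bash
python3 - <<'E'
from h import *
for k in(-.131-.010,):
  e=hub+ey*(.098+k);e[2]=.177
  s,r=plan(e,ex);print(s["tcp_pos"],s["force"],r.round(3), r.T@ey)
# arc
for a in np.linspace(.5,1.571,12):
  print(round(a,2),"dy",round((.150*(np.cos(.505)-np.cos(a)))/.12,3),"dz",round(.15*(np.sin(a)-np.sin(.505))/.12,3))
E
```

```text
shift [0.183 0.025 0.032] turn 0.021 q [-0.06  0.3  -0.1   1.16  0.    1.65] t 4.1167
[0.5579187  0.04914458 0.18079701] [-0.19464618  0.20810335 -0.12901216] [[ 0.144  0.99   0.004]
 [ 0.99  -0.144 -0.   ]
 [ 0.     0.004 -1.   ]] [9.97959783e-01 6.46013943e-02 7.61957189e-04]
0.5 dy -0.003 dz -0.005
0.6 dy 0.06 dz 0.098
0.69 dy 0.134 dz 0.195
0.79 dy 0.216 dz 0.285
0.89 dy 0.307 dz 0.366
0.99 dy 0.405 dz 0.438
1.08 dy 0.509 dz 0.5
1.18 dy 0.62 dz 0.552
1.28 dy 0.734 dz 0.592
1.38 dy 0.852 dz 0.622
1.47 dy 0.973 dz 0.639
1.57 dy 1.094 dz 0.645
```

>>> move_arm:
  deltas:
    - [0.04,0.02,0.03,0.02]
    - [0.08,0.02,0.03,0.02]
    - [0.12,0.02,0.03,0.02]
    - [0.14,0.02,0.03,0.02]
    - [0.14,0.02,0.03,0.02]

```text
t: 4.53
tcp_pos: [0.5619, 0.0655, 0.175]
orientation: [2.431, 1.988, 0.002]
force: [-0.8, -0.4, 0.3]
opening: -0.003
grip_force: 0.0
```

>>> move_arm:
  deltas:
    - [0.03,0,0,0]
    - [0.06,0,0,0]
    - [0.06,0,0,0]

```text
t: 4.78
tcp_pos: [0.5631, 0.0716, 0.1743]
orientation: [2.434, 1.985, -0.001]
force: [-1.6, -1.9, 1.2]
opening: -0.002
grip_force: 1.2
```

```bash
cat >> h.py <<'E'
def lid():
    C=cloud(imaging.capture("side"));P=C.reshape(-1,3);Q=P-hub;x,y=Q@ex,Q@ey
    m=silhouettes("side","lid")
    if not m: return print("no lid")
    m=m[0]["mask"].ravel()
    P=P[m&(P[:,2]>.115)&(P[:,2]<.27)&(abs(x)<.08)];m=P.mean(0)
    for _ in range(5):
        w=np.linalg.eigh(np.cov((P-m).T))[1];n=w[:,0]*np.sign(w[:,0]@ey);r=(P-m)@n;P=P[abs(r)<.006];m=P.mean(0)
    print("lid ang",np.arctan2(n@ey,n[2]),"n.ex",n@ex,len(P))
E
python3 - <<'E'
from h import *
s=bot.get_state();print(s["force"],(s["tcp_pos"]-hub)@ey,s["tcp_pos"]);lid()
E
```

```text
[-1.56348489 -1.85473141  1.19305353] -0.042081358569461984 [0.56314536 0.07157526 0.17429574]
lid ang 0.5140957760497391 n.ex 0.001744087939837279 3343
```

>>> move_arm:
  deltas:
    - [0.03,0,-0.03,0]
    - [0.06,0,-0.07,0]
    - [0.1,0,-0.12,0]
    - [0.13,0,-0.16,0]
    - [0.17,0,-0.2,0]
    - [0.21,0,-0.24,0]
    - [0.25,0,-0.28,0]
    - [0.29,0,-0.32,0]
    - [0.33,0,-0.36,0]

```text
t: 5.63
tcp_pos: [0.5713, 0.1096, 0.2183]
orientation: [2.434, 1.983, -0.0]
force: [0.4, -4.3, 2.7]
opening: -0.001
grip_force: 2.5
```

```bash
python3 - <<'E'
from h import *
s=bot.get_state();print(s["force"],(s["tcp_pos"]-hub)@ey,s["tcp_pos"]);lid()
E
```

```text
[ 0.39439582 -4.31436443  2.74308609] -0.003222724191169396 [0.5713442  0.10955737 0.2183113 ]
lid ang 0.9177027475303661 n.ex -0.00018948281324579055 3544
```

>>> move_arm:
  deltas:
    - [0.04,0,-0.03,0]
    - [0.09,0,-0.07,0]
    - [0.14,0,-0.1,0]
    - [0.19,0,-0.13,0]
    - [0.24,0,-0.15,0]
    - [0.29,0,-0.17,0]
    - [0.35,0,-0.19,0]
    - [0.42,0,-0.21,0]
    - [0.49,0,-0.23,0]
    - [0.56,0,-0.24,0]
    - [0.62,0,-0.25,0]
    - [0.67,0,-0.25,0]

```text
t: 6.73
tcp_pos: [0.5874, 0.1903, 0.2473]
orientation: [-2.434, -1.986, -0.0]
force: [-0.5, -1.8, 0.4]
opening: -0.002
grip_force: 0.9
```

```bash
python3 - <<'E'
from h import *
s=bot.get_state();print(s["force"],(s["tcp_pos"]-hub)@ey,s["tcp_pos"]);lid()
E
```

```text
[-0.4684198  -1.78687545  0.41233123] 0.0791113676989277 [0.58735045 0.19032448 0.24732223]
no lid
```

```bash
sed -i 's/^    m=silhouettes.*$//; s/^    if not m.*$//; s/^    m=m\[0\].*$/    m=(y>.03)\&(y<.13)/' h.py; sed -i 's/P=P\[m&(P\[:,2\]>.115)&(P\[:,2\]<.27)/P=P[m\&(P[:,2]>.125)\&(P[:,2]<.245)/' h.py; python3 - <<'E'
from h import *
lid()
E
```

```text
lid ang 1.5230923528094067 n.ex -0.0009068787808016284 1962
```

>>> move_arm:
  deltas:
    - [0.02,0,0,0]
    - [0.04,0,0,0]
    - [0.06,0,0,0]
    - [0.06,0,0,0]

```text
t: 7.22
tcp_pos: [0.5887, 0.1964, 0.2472]
orientation: [-2.435, -1.985, 0.0]
force: [-0.3, -0.1, 1.0]
opening: 0.001
grip_force: 0.1
```

```bash
python3 - <<'E'
from h import *
s=bot.get_state();print(s["force"],(s["tcp_pos"]-hub)@ey,s["tcp_pos"]);lid()
E
```

```text
[-0.34569907 -0.05728809  1.03688152] 0.08536946001666827 [0.58866066 0.19644358 0.2472195 ]
lid ang 1.5598949489448122 n.ex -0.002609581339141761 1854
```

>>> move_arm:
  deltas:
    - [-0.1,0,0,0]
    - [-0.4,0,0,0]
    - [-0.7,0,0,0]
    - [-0.9,0,0,0]
    - [-0.9,0,0,0]
  claw: 0.6

```text
t: 7.68
tcp_pos: [0.566, 0.0862, 0.2477]
orientation: [2.437, 1.98, -0.001]
force: [0.2, 0.6, -0.4]
opening: 0.601
grip_force: 0.0
```

```bash
python3 - <<'E'
from h import *
lid();s=bot.get_state();print(s["tcp_pos"])
w=imaging.capture("wrist");cv2.imwrite("pics/w1.png",w["color"][:,:,::-1]);np.savez("w1.npz",**w)
print(w["mtx"],np.linalg.inv(w["view"]).round(3))
for q in("hub","rotor","rotor_knob"):
  for d in find_in("wrist",q):print(q,d)
E
```

```text
lid ang 1.5594867771788918 n.ex -0.0028193244729415624 1862
[0.56651223 0.08787246 0.24772434]
[[297.31863964   0.         256.91740661]
 [  0.         297.31863964 195.02151017]
 [  0.           0.           1.        ]] [[ 0.979  0.194  0.065  0.583]
 [-0.204  0.928  0.312  0.168]
 [ 0.    -0.318  0.948  0.368]
 [ 0.     0.     0.     1.   ]]
hub {'centre': [258.3, 142.5], 'conf': 0.93}
rotor {'centre': [412.3, 288.8], 'conf': 0.8}
rotor {'centre': [347.9, 261.6], 'conf': 0.64}
rotor {'centre': [367.4, 353.8], 'conf': 0.61}
rotor_knob {'centre': [409.3, 290.8], 'conf': 0.94}
rotor_knob {'centre': [349.1, 264.9], 'conf': 0.62}
```

View pics/w1.png

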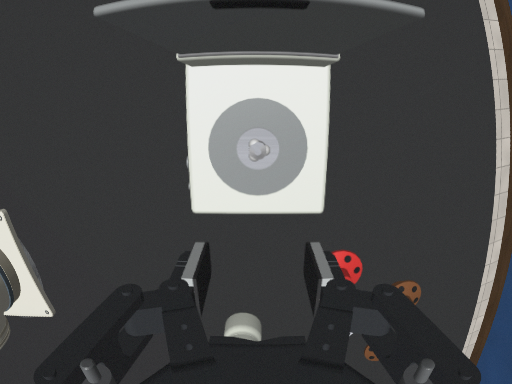

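```bash
cat >> h.py <<'E'
def wray(w,uv):
    K=w["mtx"];V=np.linalg.inv(w["view"]);a,b=uv[0]-K[0,2],uv[1]-K[1,2];r=np.hypot(a,b);t=r/K[0,0]
    d=np.array([a/r*np.sin(t),-b/r*np.sin(t),-np.cos(t)]);return V[:3,3],V[:3,:3]@d
def atz(w,uv,z):
    o,d=wray(w,uv);return o+d*(z-o[2])/d[2]
E
python3 - <<'E'
from h import *
w=np.load("w1.npz")
g=cv2.resize(w["color"][100:195,205:312],None,fx=7,fy=7,interpolation=cv2.INTER_CUBIC)
cv2.imwrite("pics/w1h.png",g[:,:,::-1])
print(atz(w,(258.3,148.5),.051),atz(w,(258,144),.07),atz(w,(258,146.5),.045))
plan([.6385,-.19,.15],ex)
E
```

```text
[0.57337649 0.11465817 0.051     ] [0.57458699 0.1224198  0.07      ] [0.57333077 0.1159121  0.045     ]
shift [-2.174  1.053  0.811] turn 0.002 q [0.01 0.3  0.07 1.34 0.   1.79] t 7.9333
```

View pics/w1h.png

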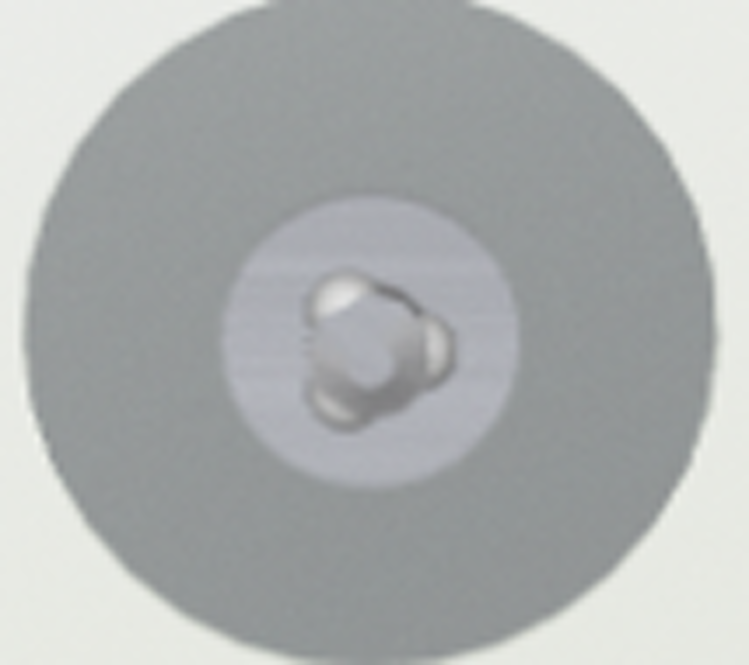

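>>> move_arm:
  deltas:
    - [-0.3,0.15,0,0]
    - [-0.6,0.3,0,0]
    - [-0.9,0.44,0,0]
    - [-1,0.49,0,0]
    - [-1,0.49,0,0]

```text
t: 8.35
tcp_pos: [0.6013, -0.0412, 0.2465]
orientation: [-2.437, -1.982, 0.001]
force: [-0.8, 0.4, 0.6]
opening: 0.598
grip_force: 0.0
```

>>> move_arm:
  deltas:
    - [-0.3,0.15,0.15,0]
    - [-0.6,0.3,0.3,0]
    - [-0.85,0.4,0.4,0]
    - [-0.85,0.4,0.4,0]
    - [-0.85,0.4,0.4,0]
    - [-0.85,0.4,0.4,0]

```text
t: 8.85
tcp_pos: [0.627, -0.1471, 0.1992]
orientation: [-2.433, -1.986, -0.0]
force: [-0.6, 0.3, 0.1]
opening: 0.602
grip_force: 0.0
```

```bash
python3 - <<'E'
from h import *
w=imaging.capture("wrist");cv2.imwrite("pics/w2.png",cv2.resize(w["color"][:,:,::-1],None,fx=1.5,fy=1.5));np.savez("w2.npz",**w)
s=bot.get_state();print(s["tcp_pos"],s["qd"].round(3))
for q in("hub","rotor","rotor_knob"):
  for d in find_in("wrist",q):print(q,d)
plan([.6385,-.19,.06],ex)
E
```

```text
[ 0.62709956 -0.1467439   0.19975504] [ 0.006 -0.012  0.001 -0.002 -0.    -0.004]
rotor {'centre': [377.1, 173.1], 'conf': 0.92}
rotor {'centre': [278.3, 211.0], 'conf': 0.74}
rotor {'centre': [358.4, 259.4], 'conf': 0.67}
rotor {'centre': [266.0, 112.0], 'conf': 0.58}
rotor_knob {'centre': [265.4, 112.2], 'conf': 0.78}
rotor_knob {'centre': [370.8, 174.7], 'conf': 0.71}
rotor_knob {'centre': [275.9, 211.8], 'conf': 0.67}
rotor_knob {'centre': [358.7, 262.5], 'conf': 0.59}
shift [-0.333  0.163  1.168] turn 0.003 q [-0.36  0.44  0.15  1.29  0.    1.41] t 9.05
```

View pics/w2.png

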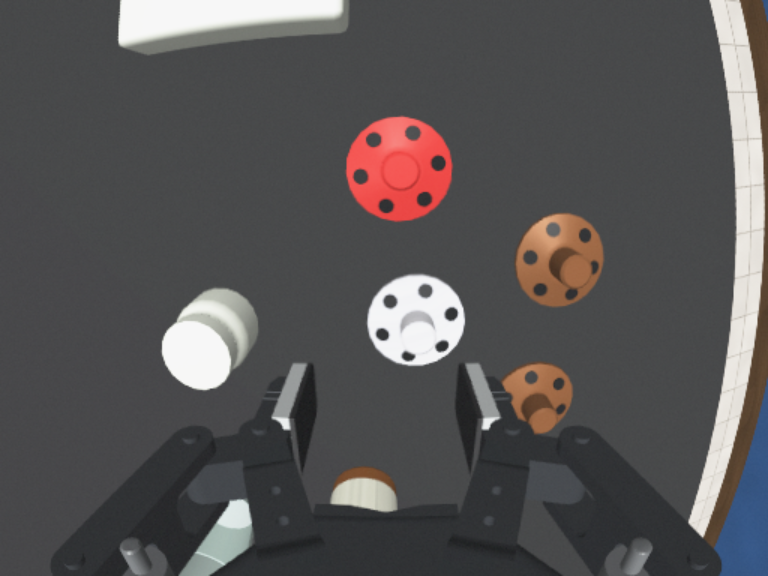

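```bash
python3 - <<'E'
from h import *
w=np.load("w2.npz")
print(atz(w,(277.3,212.4),.03),atz(w,(278.5,224.3),.054))
a=imaging.capture("scene");b=imaging.capture("side")
print(tri([ray(a,(245.6,232.8)),wray(w,(278.5,224.3))]),tri([ray(a,(245.6,232.8)),ray(b,(257.8,163)),wray(w,(278.5,224.3))]))
E
```

```text
[ 0.64050597 -0.18571564  0.03      ] [ 0.63966502 -0.1885459   0.054     ]
[ 0.63994809 -0.18906353  0.05241583] [ 0.63900064 -0.18949037  0.05224716]
```

>>> move_arm:
  deltas:
    - [-0.15,0.08,0.2,0]
    - [-0.315,0.17,0.5,0]
    - [-0.315,0.17,0.8,0]
    - [-0.315,0.17,0.9,0]
    - [-0.315,0.17,0.9,0]
    - [-0.315,0.17,0.9,0]

```text
t: 9.65
tcp_pos: [0.6392, -0.1892, 0.0914]
orientation: [-2.434, -1.985, 0.001]
force: [0.5, -0.7, 0.0]
opening: 0.599
grip_force: 0.0
```

```bash
python3 - <<'E'
from h import *
w=imaging.capture("wrist")
for q in("rotor","rotor_knob"):
  for d in find_in("wrist",q)[:3]:print(q,d,atz(w,d["centre"],.03 if q=="rotor" else .05))
plan([.6398,-.188,.056],ex)
E
```

```text
rotor {'centre': [406.0, 160.3], 'conf': 0.8} [ 0.74710842 -0.1652898   0.03      ]
rotor {'centre': [258.6, 218.3], 'conf': 0.79} [ 0.64073755 -0.1855502   0.03      ]
rotor {'centre': [238.2, 60.2], 'conf': 0.72} [ 0.64901833 -0.08400463  0.03      ]
rotor_knob {'centre': [401.2, 158.1], 'conf': 0.83} [ 0.73376386 -0.15725148  0.05      ]
rotor_knob {'centre': [378.6, 274.7], 'conf': 0.8} [ 0.71511859 -0.2366629   0.05      ]
rotor_knob {'centre': [257.9, 217.9], 'conf': 0.58} [ 0.6419928  -0.17686156  0.05      ]
shift [ 0.013 -0.007  0.312] turn 0.002 q [-0.41  0.53  0.04  1.07  0.    1.36] t 9.8
```

>>> move_arm:
  deltas:
    - [0.01,0,0.12,0]
    - [0.01,0,0.24,0]
    - [0.01,0,0.3,0]
    - [0.01,0,0.3,0]
    - [0.01,0,0.3,0]

```text
t: 10.22
tcp_pos: [0.6398, -0.1885, 0.0562]
orientation: [2.434, 1.985, 0.001]
force: [-0.6, 0.0, -0.4]
opening: 0.604
grip_force: 0.0
```

>>> move_arm:
  deltas:
    - [0,0,0,0]
    - [0,0,0,0]
    - [0,0,0,0]
    - [0,0,0,0]
    - [0,0,0,0]
    - [0,0,0,0]
  claw: 0
  force: 60

```text
t: 10.72
tcp_pos: [0.6401, -0.1887, 0.0565]
orientation: [2.433, 1.984, 0.001]
force: [0.1, 1.6, 6.0]
opening: 0.259
grip_force: 58.6
```

>>> move_arm:
  deltas:
    - [0,0,-0.1,0]
    - [0,0,-0.3,0]
    - [0,0,-0.55,0]
    - [0,0,-0.8,0]
    - [0,0,-0.8,0]
    - [0,0,-0.8,0]
    - [0,0,-0.8,0]

```text
t: 11.3
tcp_pos: [0.6391, -0.1883, 0.1507]
orientation: [-2.434, -1.985, 0.001]
force: [-1.2, 0.3, -1.2]
opening: 0.252
grip_force: 59.1
```

```bash
python3 - <<'E'
from h import *
w=imaging.capture("wrist")
g=np.hstack([w["color"],imaging.capture("scene")["color"]])[:,:,::-1]
s=bot.get_state();print(s["tcp_pos"],s["force"],s["grip_force"],s["opening"])
cv2.imwrite("pics/g.png",cv2.resize(g,(800,300),interpolation=cv2.INTER_AREA))
plan([.5732,.114,.16],ex)
E
```

```text
[ 0.63883957 -0.18816163  0.14975544] [-0.35019636 -0.03704697 -2.0854801 ] 59.11230110563338 0.2529734614680872
shift [ 2.356 -1.043 -0.082] turn 0.002 q [-0.41  0.5   0.13  1.2  -0.    1.36] t 11.4
```

View pics/g.png

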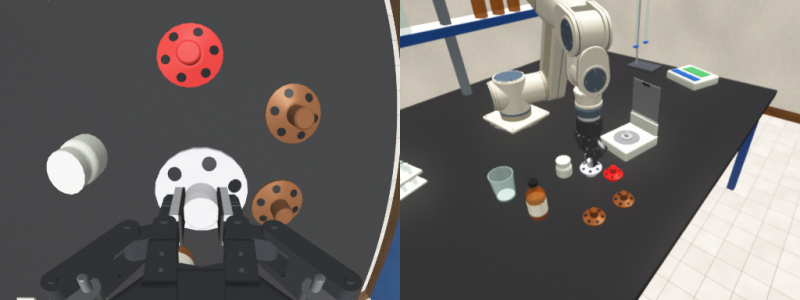

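>>> move_arm:
  deltas:
    - [0.25,-0.15,-0.08,0]
    - [0.5,-0.3,-0.08,0]
    - [0.75,-0.45,-0.08,0]
    - [0.9,-0.52,-0.08,0]
    - [0.9,-0.52,-0.08,0]

```text
t: 11.82
tcp_pos: [0.5983, -0.0663, 0.1601]
orientation: [-2.429, -1.987, 0.001]
force: [0.4, 0.2, -0.6]
opening: 0.258
grip_force: 59.2
```

>>> move_arm:
  deltas:
    - [0.25,-0.15,0,0]
    - [0.5,-0.3,0,0]
    - [0.7,-0.45,0,0]
    - [0.7,-0.52,0,0]
    - [0.7,-0.52,0,0]
    - [0.7,-0.52,0,0]
    - [0.7,-0.52,0,0]

```text
t: 12.4
tcp_pos: [0.5566, 0.0237, 0.1605]
orientation: [2.436, 1.984, -0.0]
force: [-0.4, -0.5, -0.9]
opening: 0.251
grip_force: 59.2
```

```bash
python3 - <<'E'
from h import *
w=imaging.capture("wrist");np.savez("w3.npz",**w)
s=bot.get_state();print(s["tcp_pos"],s["force"],s["qd"].round(3))
for d in find_in("wrist","hub")[:2]:
  u,v=map(int,d["centre"]);print(d,atz(w,d["centre"],.055))
x=w["color"];hub_=d["centre"];u,v=map(int,hub_)
# rotor in hand
for d in silhouettes("wrist","rotor")[:3]:print("rot",d["conf"],d["centre"],cv2.boundingRect(d["mask"].astype(np.uint8)))
A=cv2.resize(x[v-50:v+50,u-60:u+60],(780,650)[:2],interpolation=2)
B=x[200:384,120:400]
cv2.imwrite("pics/w3.png",np.hstack([cv2.resize(A,(396,330)),cv2.resize(B,(400,330))])[:,:,::-1]);print(u,v)
plan([.5732,.114,.16],ex)
E
```

```text
[0.55662894 0.02357235 0.16051801] [ 0.10046042 -0.02716675 -0.98881614] [-0.002  0.001  0.     0.002  0.001  0.002]
{'centre': [256.4, 96.1], 'conf': 0.81} [0.5726957  0.10533724 0.055     ]
rot 0.73 [259.2, 229.1] (199, 189, 119, 106)
rot 0.68 [363.9, 263.9] (330, 236, 61, 55)
256 96
shift [ 0.765 -0.016  0.004] turn 0.002 q [-0.11  0.31 -0.14  1.12 -0.    1.67] t 12.55
```

View pics/w3.png

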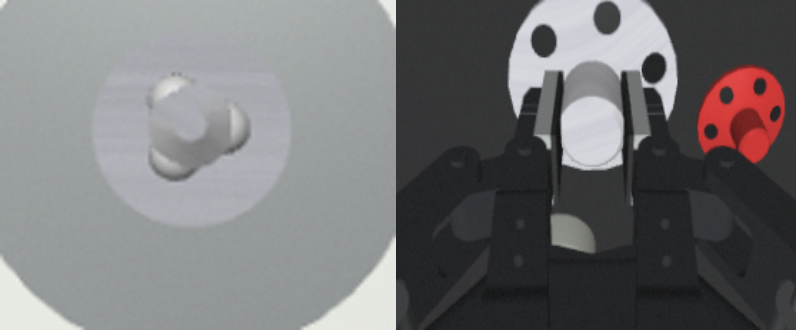

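```bash
python3 - <<'E'
from h import *
w=np.load("w3.npz")
print("flange",atz(w,(254,86.6),.051),"stud",atz(w,(253.6,83.),.070))
print("knobtop",atz(w,(257.2,273.6),.158),"disc",atz(w,(258,241.5),.134))
w1=np.load("w1.npz");print("tri flange",tri([wray(w1,(257.5,148.4)),wray(w,(254,86.6))]))
print("tri stud",tri([wray(w1,(257.6,150.4)),wray(w,(253.6,83.))]))
E
```

```text
flange [0.5724031  0.11294119 0.051     ] stud [0.5726809 0.1147157 0.07     ]
knobtop [0.55627138 0.02300083 0.158     ] disc [0.55781713 0.02824382 0.134     ]
tri flange [0.57231726 0.11334813 0.04144979]
tri stud [0.57266459 0.11503289 0.06412691]
```

>>> move_arm:
  deltas:
    - [0.25,-0.01,0,0]
    - [0.5,-0.02,0,0]
    - [0.7,-0.02,0,0]
    - [0.76,-0.02,0,0]
    - [0.76,-0.02,0.1,0]
    - [0.76,-0.02,0.2,0]
    - [0.76,-0.02,0.2,0]
    - [0.76,-0.02,0.2,0]

```text
t: 13.22
tcp_pos: [0.5718, 0.1139, 0.1364]
orientation: [-2.435, -1.984, 0.002]
force: [0.7, -0.4, -2.1]
opening: 0.257
grip_force: 59.2
```

>>> move_arm:
  deltas:
    - [0,0,0.01,0]
    - [0,0,0.03,0]
    - [0,0,0.05,0]
    - [0,0,0.07,0]
    - [0,0,0.08,0]
    - [0,0,0.08,0]

```text
t: 13.72
tcp_pos: [0.5718, 0.1145, 0.127]
orientation: [-2.435, -1.985, 0.0]
force: [-0.1, 0.4, -0.9]
opening: 0.253
grip_force: 59.2
```

```bash
python3 - <<'E'
from h import *
s,_=plan([.5727,.1137,.1195],ex);print(s["tcp_pos"],s["force"],s["wrist_torque"])
E
```

```text
shift [-0.005  0.009  0.063] turn 0.002 q [ 0.05  0.38 -0.13  1.06  0.    1.83] t 13.7167
[0.57177216 0.11451134 0.12704067] [-0.07786016  0.38473844 -0.91161565] [0.02414403 0.0300582  0.00665779]
```

>>> move_arm:
  deltas:
    - [0,0,0.01,0]
    - [0,0.005,0.02,0]
    - [0,0.005,0.03,0]
    - [0,0.005,0.04,0]
    - [0,0.005,0.05,0]
    - [0,0.005,0.05,0]

```text
t: 14.22
tcp_pos: [0.5724, 0.1144, 0.121]
orientation: [-2.435, -1.985, 0.001]
force: [0.1, 1.0, -1.6]
opening: 0.258
grip_force: 59.2
```

>>> move_arm:
  deltas:
    - [0,0,0.01,0]
    - [0,0,0.02,0]
    - [0,0,0.03,0]
    - [0,0,0.03,0]

```text
t: 14.55
tcp_pos: [0.5728, 0.1149, 0.1183]
orientation: [-2.434, -1.986, -0.003]
force: [-1.2, 2.9, 5.9]
opening: 0.257
grip_force: 60.1
```

>>> move_arm:
  deltas:
    - [0.005,0,0.005,0]
    - [0.01,0,0.01,0]
    - [0.01,0,0.02,0]
    - [0.01,0,0.02,0]

```text
t: 14.88
tcp_pos: [0.573, 0.1159, 0.1161]
orientation: [2.434, 1.985, 0.002]
force: [-1.4, 1.7, 4.7]
opening: 0.256
grip_force: 59.9
```

>>> move_arm:
  deltas:
    - [0,0,0.01,0]
    - [0,0,0.02,0]
    - [0,0,0.02,0]

```text
t: 15.13
tcp_pos: [0.5726, 0.1157, 0.1122]
orientation: [-2.434, -1.985, 0.001]
force: [1.5, 2.2, -5.4]
opening: 0.252
grip_force: 59.5
```

>>> move_arm:
  deltas:
    - [0,0,0.01,0]
    - [0,0,0.02,0]
    - [0,0,0.03,0]
    - [0,0,0.03,0]

```text
t: 15.47
tcp_pos: [0.5725, 0.1156, 0.1087]
orientation: [-2.434, -1.985, 0.001]
force: [0.9, 1.8, -6.9]
opening: 0.253
grip_force: 59.7
```

>>> move_arm:
  deltas:
    - [0,0,0.005,0]
    - [0,0,0.01,0]
    - [0,0,0.01,0]
    - [0,0,0.01,0]

```text
t: 15.8
tcp_pos: [0.5727, 0.1155, 0.1083]
orientation: [2.435, 1.985, -0.0]
force: [0.1, 0.6, -3.6]
opening: 0.253
grip_force: 60.1
```

>>> move_arm:
  deltas:
    - [0,0,0.005,0]
    - [0,0,0.01,0]
    - [0,0,0.01,0]
    - [0,0,0.01,0]

```text
t: 16.13
tcp_pos: [0.573, 0.1155, 0.1075]
orientation: [2.434, 1.985, 0.001]
force: [-1.3, -0.1, 4.0]
opening: 0.254
grip_force: 60.7
```

>>> move_arm:
  deltas:
    - [0,0,0.005,0]
    - [0,0,0.01,0]
    - [0,0,0.01,0]
    - [0,0,0.01,0]

```text
t: 16.47
tcp_pos: [0.5732, 0.1155, 0.1074]
orientation: [2.434, 1.984, 0.003]
force: [-2.7, -0.7, 14.7]
opening: 0.256
grip_force: 61.9
```

>>> move_arm:
  deltas:
    - [0,0,-0.005,0]
    - [0,0,-0.005,0]
    - [0,0,-0.005,0]
    - [0,0,-0.005,0]
    - [0,0,-0.005,0]
    - [0,0,-0.005,0]

```text
t: 16.97
tcp_pos: [0.5731, 0.1155, 0.1074]
orientation: [2.434, 1.984, 0.002]
force: [-1.8, 0.2, 9.8]
opening: 0.25
grip_force: 61.4
```

```bash
python3 - <<'E'
from h import *
f=[]
for i in range(5):
  C=imaging.capture("scene"); f.append(bot.get_state()["force"])
print(np.round(f,1));lid();s=bot.get_state();print(s["tcp_pos"],s["t"])
c=C["color"][60:260,180:380,::-1];imaging.capture("side")
b=imaging.capture("side")["color"][100:320,120:400,::-1]
cv2.imwrite("pics/f.png",np.hstack([cv2.resize(c,(390,390)),cv2.resize(b,(390,390))]))
E
```

```text
[[-3.3 -0.2  8.7]
 [-1.9 -0.6  9.8]
 [-2.4 -0.2  8.9]
 [-1.8 -1.   9.1]
 [-2.  -0.8 10.1]]
lid ang 1.5521253318021746 n.ex -0.001744413942706111 785
[0.57311148 0.11550666 0.10742761] 17.2667
```

View pics/f.png

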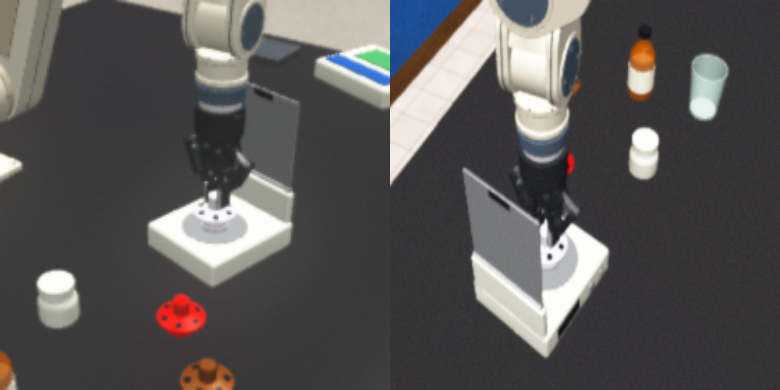

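The picture shows the lid standing upright and the rotor down on the hub under the gripper. The jar, bottle and beaker haven't moved. TCP height (0.1074 m) matches the home height (0.1075 m), and the push holds steady at about 9.5 N.

```bash
python3 -c "
from cell import workorder;print(workorder.finish_job())"
```

```text
the job is handed in; nothing more can be done
None
```

The job is handed in: the lid stands upright (about 1.55–1.56 rad), the rotor clicked on and sits home on the flange, and the arm is still gripping the knob and pressing down at about 9.5 N; the jar, bottle and beaker were not touched.

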